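# Put a battery pack on charge under the dock's leaf spring

## Task

One of the two charging docks has its battery pack still lying loose, its front end propped up by the sprung contacts in front of the leaf spring. With the fingertips, press that pack down hard onto the bay floor just behind its thumb ledge and, still pressing, push it forward under the leaf spring until it is fully home against the end stop, lying flat; then move clear. Do not pick the pack up, and leave the other pack and the things around the docks alone.

Things in the scene. Friction and masses are not known exactly. Their poses are not given: they have to be found in the camera images.
- dock: Charging dock with the unseated pack: light grey plastic, fixed, 185 x 84 mm. Origin under it at bench level; +x is the way the pack slides in, z up. Bay floor 20 mm above the bench, from x = -95 (open rear end) to +55 mm, between rails 15 mm high, 63 mm apart. The head (x = 55 to 90 mm, 44 mm tall, the leaf spring's root and screws on top) ends the bay: its rear face is the stop.
- stop (a point): Foot of the end stop: on the bay floor, on the dock's centre line, x = 55 mm in the dock frame. The pack is home when its front face touches the stop.
- leaf_lip (a point): Rear tip of the leaf spring's upturned lip. Steel strip 36 mm wide on the dock's centre line: from the head's top it falls to a bend 23 mm behind the stop, 18 mm above the bay floor, then turns up to this tip, 35 mm behind the stop, 24 mm above the floor. A pack pressed flat slips under and lifts it; one still propped up butts against the tip. Bears on the seated pack with some 8 N.
- leaf (a joint): Lift of the leaf spring, rad: 0 at rest with nothing under it, about 0.09 with the pack under it.
- contacts (a joint): Travel of the two sprung brass contacts in the bay floor, 53 mm behind the stop, in m: 0 standing 8 mm proud of the floor, 0.008 pressed level with it. They push up with 3 N when proud, about 5.5 N when level.
- pack: Unseated battery pack: black block 100 (x) x 60 (y) x 20 mm, about 0.3 kg, smooth. Origin: centre of its underside; +x to its front, which faces the stop. At the start it lies between the rails, rear edge on the bay floor, front raised about 9 mm by the contacts (tilt about 0.09 rad), 37 to 47 mm short of home. Across its top: a thumb ledge 3 mm high, 40 mm wide, x = 0 to +6 mm.
- pack_press (a point): Place to press: top face of the unseated pack, centre line, 12 mm behind its middle and the rear face of the thumb ledge, among flat grip ribs. About 10 N here brings the pack flat, some 15 N keeps it flat while it slides; going under the spring takes up to about 10 N forward.
- pack_front (a point): Middle of the top front edge of the unseated pack, 50 mm ahead of its middle, 20 mm above its underside. When home it is at x = 55 mm in the dock frame, 40 mm above the bench.
- pack2: The other battery pack, the same in shape, already home in the second, identical dock. Origin at the centre of its underside. Leave alone.
- tube_rack: Bent steel tube rack 70 x 160 mm, 59 mm tall, with three capped tubes up to 104 mm high. Origin at the centre of its underside. Leave alone.
- analyser: White handheld analyser lying on the bench, 165 x 78 x 32 mm. Origin at the centre of its underside. Leave alone.
Mind the look-alikes: they are no part of the job. Leave any red look-alike of the dock alone.

How it is judged:
By the outcome, as a careful person would: the job done as asked, in the order asked, and still so for the second after the job is handed in, with the robot touching nothing.
It also fails if it takes over 38 s, if anything falls off the work surface, if the arm or the gripper's body presses on something with over 40 N, if the wrist force passes 120 N, or if a joint passes its speed limit or range.

## Robot

A 6-joint arm with a two-finger parallel gripper is mounted at the origin on the work surface. World frame = base frame: x ahead of the robot, y to its left, z up, the work surface at z = 0. Lengths are in m, angles in rad, forces in N, time in s.
With the tool pointing down it reaches from about 0.275 to 0.85 m from the base axis. Payload 19 kg.
Tool frame: the origin (TCP) lies on the centre line of the jaws, within the pads' length; the fingertips stand 14 mm ahead of it and the grasp point (between the pads) lies 5 mm behind it; z points along the fingers, y is the line along which they close (so a half turn about z gives the same grasp; the last joint's range is limited). The gripper opens to 85 mm and grips with 20 to 120 N. Pads are 22 mm wide; open, the fingers measure 114 mm over their backs; the gripper's body (76 mm by 85 mm) begins 54 mm behind the grasp point. The pads swing forward as they close: fully open they stand 13 mm farther back than shut.
Start: joints at [-1.322, 0.15, 1.437, -0, 1.554, -0.134], TCP at [0.215, -0.533, 0.245] pointing down, gripper open.
Joint ranges: [-2.8, 2.8], [-0.68, 2.1], [0.12, 2.68], [-1.39, 4.53], [0.16, 2.79], [-2.81, 2.81]. Speed limits (rad/s): [1.89, 1.89, 2.22, 3.01, 3.01, 3.01].

## Interface

Orientations are given as a unit quaternion [w, x, y, z].
In Python, from workcell import env gives the robot as it stands.
- The arm moves only by the tool arm_command, never from a script. Its argument "commands" is a list of rows, each a list of 3 entries, a list of its own where there are three numbers: the turn, a rotation vector about the tool's x, y, z scaled (see below), then the shift along the tool's x, y, z scaled (see below), then the gripper command: -1 is shut, 1 is fully open, values between are in proportion. A call has 1 to 10 rows; each row is the pose to reach, as a shift and turn from the pose commanded when the call began, along the tool's axes at that moment, turning the shorter way round; what a row does not reach only later rows make up. The controller multiplies each number of a shift by 0.6 m and each number of a turn by 360 degrees. A row lasts 1/8 s, in which the tool goes at most 62.5 mm and 10.7 degrees, less where a joint would pass 70% of its speed; a pose out of reach is approached as far as the arm can. A call with a number of a shift or a turn outside -1 to 1 is refused whole. A call with a gripper value outside its range is refused whole. The fingers move at their own pace and stop on an object; "grip_force" is the grip in N (left out, the last holds). Time passes only in rows, so rows that repeat a pose let the fingers close. It gives the time, the measured TCP pose, the force, the opening and the grip force at its end, in the units of the state.
- env.observe(): the state, without advancing time (a new reading comes with each control period).
- env.camera(name): name is "scene" or "top" or "wrist"; returns a dict with "img" (384x512x3 uint8, red, green, blue), "depth" (384x512 float32, m along the optical axis (not along the pixel's ray), 0 where there is no reading), "K" (3x3 intrinsics, pixels), "rvec" (rotation vector, rad) and "tvec" (3), from world to camera coordinates, as OpenCV has them; the wrist camera has in their place "T_tool_cam" (4x4, takes a point from camera to tool coordinates, whose origin is the TCP and whose axes are the flange's). Camera axes: x right, y down, z forward; pixel columns grow to the right and rows downward; lengths in m; the calibration is good to about 2 mm. A picture is of the moment at which its call begins: read the wrist's pose just before it.
- env.sign_off(): hands the job in; it is judged then, once.
The state is a dict: "time": time; "joint_positions": joint angles; "qd": joint speeds; "joint_torque": joint torques, N m; "eef_pos": TCP position; "tool_rot": TCP orientation; "ft_force": force on the tool from outside, world axes, zero at the start; "moment": the same for the moment, N m; "width": finger opening in m; "grasp_force": force on a finger pad.
Only numpy, scipy, OpenCV 4.12 (cv2) and the standard library are available. Lean on these libraries where they do the work, as an engineer would, in place of code of your own. Each camera call takes 0.05 s, during which the arm holds its last target. There are 200 camera calls.

## Working session

There is one attempt and no reset: what is moved stays moved. The work goes in short steps, Python scripts to look and compute and a tool call to move; the robot and the scene stay as the last step left them, time stands still between calls to the robot, and variables do not carry over. Pictures are saved under pics/ and viewed, at most 10 in all, crops included, and the job is handed in when it is done.

Besides the shell and the picture viewer there is one more tool, called as a command line: name --argument value ..., lists and objects as JSON in quotes. arm_command: Moves the arm, as the interface text tells. Shifts and turns lie within -1 to 1; 1 stands for 0.6 m of shift or 360 degrees of turn. Its arguments: {"type":"object","properties":{"commands":{"type":"array"},"grip_force":{"type":"number"}},"required":["commands"]}

```bash
mkdir -p pics && ls && python3 - <<'E'
from workcell import env
import cv2, numpy as np
s=env.observe(); print({k:np.round(v,3).tolist() for k,v in s.items()})
a=env.camera("scene"); b=env.camera("top")
np.savez("c.npz",**{n+k:v for n,c in(("s",a),("t",b)) for k,v in c.items()})
cv2.imwrite("pics/scene.png",a["img"][:,:,::-1]); cv2.imwrite("pics/top.png",b["img"][:,:,::-1])
for c in(a,b): print(c["K"].tolist(),c["rvec"],c["tvec"])
E
```

```text
pics
{'time': 0.0, 'joint_positions': [-1.322, 0.151, 1.438, -0.0, 1.554, -0.134], 'qd': [0.002, 0.0, 0.0, -0.0, 0.001, -0.0], 'joint_torque': [0.0, -71.305, -57.086, -0.0, 0.009, 0.0], 'eef_pos': [0.215, -0.533, 0.245], 'tool_rot': [-0.001, 0.982, 0.19, -0.0], 'ft_force': [0.5, 0.921, -0.536], 'moment': [-0.082, 0.003, 0.063], 'grasp_force': 0.0, 'width': 0.085}
[[363.03287380681843, 0.0, 259.183272799708], [0.0, 363.03287380681843, 198.37688609183618], [0.0, 0.0, 1.0]] [ 1.93172985  1.84984419 -0.55261114] [-0.03608392 -0.49287344  1.43949077]
[[458.42255067152826, 0.0, 255.76489052680506], [0.0, 458.42255067152826, 188.22395223909587], [0.0, 0.0, 1.0]] [ 2.13243458 -2.13961322  0.17807192] [-5.50093998e-04  6.11092941e-01  1.29047730e+00]
```

View pics/scene.png

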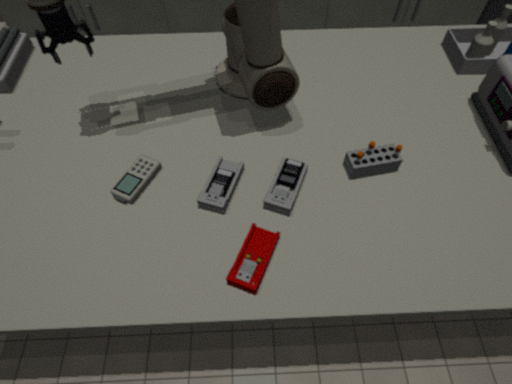

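View pics/top.png

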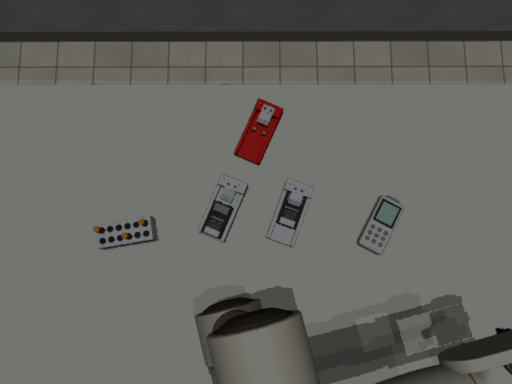

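The scene and top views show two grey docks, at top (223,208) and (290,212), and a red look-alike at (259,131). The tube rack is at (125,232) and the analyser at (380,225). The left dock's black pack sits at the rear with more of the leaf showing, so it looks like the unseated one. I'll check that in a crop.

```bash
python3 - <<'E'
import cv2, numpy as np
d=np.load("c.npz")
t=d["timg"][165:255,185:325,::-1]; s=d["simg"][145:225,190:315,::-1]
t=cv2.resize(t,(780,501),interpolation=cv2.INTER_CUBIC)
t=np.clip(t.astype(float)*1.3,0,255).astype(np.uint8)
cv2.imwrite("pics/tcrop.png",t)
E
```

```text
(no output)
```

View pics/tcrop.png

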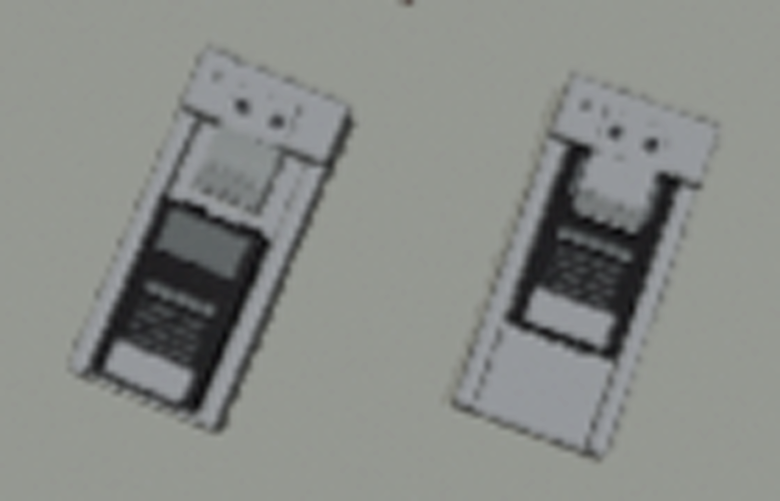

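The crop confirms it. The left dock, top (223,208), has the pack at its rear with its front clear of the leaf, and its ledge is near top pixel (217,218). The right dock's pack is under its leaf, so it's home. Next I'll measure the dock and pack.

```bash
cat > h.py <<'E'
import cv2, numpy as np
def cloud(K,R,t,depth):   # world points for each pixel; R,t world->cam
    v,u=np.indices(depth.shape); 
    c=np.stack([(u-K[0,2])/K[0,0]*depth,(v-K[1,2])/K[1,1]*depth,depth],-1)
    return (c-t)@R
def ray(K,R,t,uv,z):
    uv=np.atleast_2d(np.asarray(uv,float)); d=np.c_[(uv[:,0]-K[0,2])/K[0,0],(uv[:,1]-K[1,2])/K[1,1],np.ones(len(uv))]@R
    o=-R.T@t; z=np.broadcast_to(z,len(uv)); return o+d*((z-o[2])/d[:,2])[:,None]
E
python3 - <<'E'
from h import *
d=np.load("c.npz")
for n,box in(("t",(165,255,185,252)),("s",(145,225,255,315))):
    K=d[n+"K"];R=cv2.Rodrigues(d[n+"rvec"])[0];t=d[n+"tvec"].ravel();img=d[n+"img"];P=cloud(K,R,t,d[n+"depth"])
    a,b,c,e=box; p=P[a:b,c:e]; ok=(d[n+"depth"][a:b,c:e]>0)
    print(n,"bench z",np.median(p[...,2][ok]), "max",p[...,2][ok].max())
    for lo,hi,nm in((.012,.06,"all"),(.0415,.05,"head")):
        m=(ok&(p[...,2]>lo)&(p[...,2]<hi)); 
        k,l,st,_=cv2.connectedComponentsWithStats(m.astype(np.uint8)); i=1+st[1:,4].argmax(); q=p[l==i]
        r=cv2.minAreaRect((q[:,:2]*1000).astype(np.float32)); print(nm,len(q),r,np.round(cv2.boxPoints(r)).tolist())
    dark=(img[a:b,c:e].max(-1)<60)&ok&(p[...,2]>.03)
    q=p[dark]; r=cv2.minAreaRect((q[:,:2]*1000).astype(np.float32)); print("dark",len(q),r,np.round(cv2.boxPoints(r)).tolist())
K=d["tK"];R=cv2.Rodrigues(d["trvec"])[0];t=d["ttvec"].ravel()
f=lambda L:np.array(L)/5.5714-0.41+[185,165]
print("head front corners",ray(K,R,t,f([(210,47),(352,108)]),.044).round(4).tolist())
print("head rear corners",ray(K,R,t,f([(183,108),(328,163)]),.044).round(4).tolist())
print("rear corners",ray(K,R,t,f([(72,372),(218,432)]),.035).round(4).tolist())
print("pack front",ray(K,R,t,f([(162,202),(267,240)]),.049).round(4).tolist())
print("pack rear",ray(K,R,t,f([(95,375),(195,410)]),.040).round(4).tolist())
print("ledge ends",ray(K,R,t,f([(147,287),(214,311)]),.0475).round(4).tolist())
E
```

```text
t bench z 0.0019751122475762032 max 0.05513041747604928
all 1828 ((557.4437255859375, 96.31317138671875), (84.43016052246094, 185.5254364013672), 67.1161880493164) [[456.0, 93.0], [626.0, 21.0], [659.0, 99.0], [488.0, 171.0]]
head 505 ((521.745361328125, 112.05901336669922), (59.81403732299805, 97.65509033203125), 67.07110595703125) [[465.0, 104.0], [555.0, 65.0], [578.0, 121.0], [488.0, 159.0]]
dark 466 ((547.5470581054688, 93.83699035644531), (70.83654022216797, 162.2404022216797), 66.64419555664062) [[459.0, 93.0], [608.0, 29.0], [636.0, 94.0], [487.0, 159.0]]
s bench z 0.0004316197929865966 max 0.05237766344779553
all 1494 ((558.7496337890625, 95.00320434570312), (84.53791809082031, 184.5484161376953), 67.42314147949219) [[457.0, 91.0], [628.0, 21.0], [660.0, 99.0], [490.0, 169.0]]
head 362 ((525.52587890625, 109.97215270996094), (59.85422134399414, 92.80516052246094), 66.84947967529297) [[471.0, 101.0], [556.0, 64.0], [580.0, 119.0], [495.0, 156.0]]
dark 452 ((562.1784057617188, 96.84111785888672), (80.58292388916016, 179.17532348632812), 66.02645111083984) [[464.0, 96.0], [628.0, 24.0], [660.0, 97.0], [497.0, 170.0]]
head front corners [[0.658, 0.0962, 0.044], [0.6249, 0.0209, 0.044]]
head rear corners [[0.6252, 0.1102, 0.044], [0.5956, 0.0335, 0.044]]
rear corners [[0.4868, 0.1675, 0.035], [0.4554, 0.0909, 0.035]]
pack front [[0.5744, 0.1202, 0.049], [0.5542, 0.0652, 0.049]]
pack rear [[0.4849, 0.1549, 0.04], [0.4665, 0.1026, 0.04]]
ledge ends [[0.53, 0.1277, 0.0475], [0.5173, 0.0927, 0.0475]]
```

The dock measures 84.4 x 185.5 mm in both views, against 84 x 185 mm given. Its +x axis points at -22.8° and the stop is near (0.611, 0.073). The pack is about 46 mm short of home. I'll move above it, turn the tool so its x lies along the dock, and shut the fingers.

arm_command --commands '[[[0, 0, 0.124], [0.86, -0.82, 0.08], -1], [[0, 0, 0.124], [0.86, -0.82, 0.08], -1], [[0, 0, 0.124], [0.86, -0.82, 0.08], -1], [[0, 0, 0.124], [0.86, -0.82, 0.08], -1], [[0, 0, 0.124], [0.86, -0.82, 0.08], -1], [[0, 0, 0.124], [0.86, -0.82, 0.08], -1], [[0, 0, 0.124], [0.86, -0.82, 0.08], -1], [[0, 0, 0.124], [0.86, -0.82, 0.08], -1], [[0, 0, 0.124], [0.86, -0.82, 0.08], -1], [[0, 0, 0.124], [0.86, -0.82, 0.08], -1]]' --grip_force 60

```text
time: 1.35
eef_pos: [0.4667, 0.0221, 0.2043]
tool_rot: [0.0, 0.98, -0.197, 0.0]
ft_force: [-0.0, -1.0, 0.7]
width: 0.0001
grasp_force: 0.0
```

arm_command --commands '[[[0, 0, 0], [0.006, -0.172, 0], -1], [[0, 0, 0], [0.006, -0.172, 0], -1], [[0, 0, 0], [0.006, -0.172, 0], -1], [[0, 0, 0], [0.006, -0.172, 0], -1], [[0, 0, 0], [0.006, -0.172, 0], -1]]'

```text
time: 1.98
eef_pos: [0.5092, 0.1128, 0.2045]
tool_rot: [-0.0, 0.98, -0.197, 0.0]
ft_force: [0.3, 0.3, 0.5]
width: -0.0001
grasp_force: 0.0
```

```bash
python3 - <<'E'
from workcell import env
import cv2, numpy as np
s=env.observe(); w=env.camera("wrist")
print({k:np.round(s[k],4).tolist() for k in("time","eef_pos","tool_rot","joint_positions","ft_force")}); print(w["T_tool_cam"].round(3).tolist())
np.savez("w.npz",pos=s["eef_pos"],q=s["tool_rot"],**w)
cv2.imwrite("pics/w1.png",cv2.convertScaleAbs(w["img"][:,:,::-1],alpha=1.4))
E
```

```text
{'time': 1.975, 'eef_pos': [0.5092, 0.1128, 0.2045], 'tool_rot': [-0.0, 0.9803, -0.1975, 0.0], 'joint_positions': [0.0702, 0.0566, 1.6231, 0.0, 1.4618, 2.0385], 'ft_force': [0.2669, 0.2544, 0.512]}
[[0.0, -0.945, -0.328, 0.086], [1.0, 0.0, 0.0, 0.0], [-0.0, -0.328, 0.945, -0.128], [0.0, 0.0, 0.0, 1.0]]
```

View pics/w1.png

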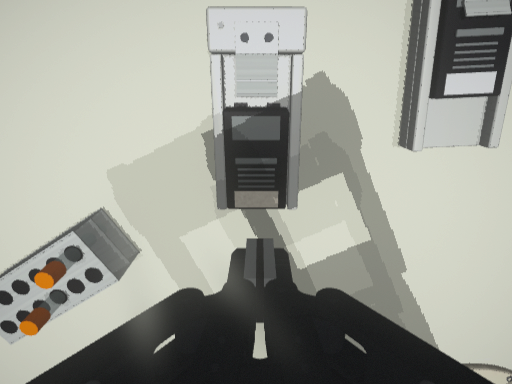

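The wrist view looks straight along the dock. The head's rear edge is near row 52, the pack front near row 106, the ledge near (256,161), the pack rear near row 207 and the fingertips near (260,245). I'll turn these into positions.

```bash
python3 - <<'E'
from h import *
from scipy.spatial.transform import Rotation as Ro
w=np.load("w.npz"); q=w["q"]; Rt=Ro.from_quat([*q[1:],q[0]]).as_matrix(); T=w["T_tool_cam"]
Rwc=Rt@T[:3,:3]; o=w["pos"]+Rt@T[:3,3]; R=Rwc.T; t=-R@o; K=w["K"]
g=w["img"].mean(-1)
print("rows",[(r,int(g[r,240:272].mean())) for r in range(98,214)])
print("ledge cols",[(c,int(g[158:164,c].mean())) for c in range(218,296,1)])
u=np.array([.922,-.387]);n=np.array([.387,.922]);S=np.array([.611,.0734])
def rep(nm,uv,z):
    p=ray(K,R,t,uv,z)[:,:2]-S; print(nm,np.c_[p@u,p@n].round(4).tolist())
rep("head rear corners (0,+-42)",[(208,52),(306,52)],.044)
rep("head front corners (35,+-42)",[(207,8),(306,8)],.044)
rep("rail rear outer (-150,+-42)",[(217,209),(298,209)],.035)
rep("pack front",[(224,106),(287,106)],.049)
rep("ledge front/rear",[(256,158),(256,163)],.047)
rep("pack rear top",[(227,208),(286,208)],.040)
P=cloud(K,R,t,w["depth"])
for r in(110,125,140,155,161,170,180,190,200): 
    p=np.median(P[r,245:268],0); print(r,p[2].round(4),((p[:2]-S)@u).round(4),((p[:2]-S)@n).round(4))
E
```

```text
rows [(98, 150), (99, 153), (100, 153), (101, 153), (102, 141), (103, 123), (104, 114), (105, 106), (106, 81), (107, 50), (108, 37), (109, 37), (110, 38), (111, 40), (112, 43), (113, 43), (114, 43), (115, 46), (116, 69), (117, 76), (118, 74), (119, 72), (120, 72), (121, 71), (122, 69), (123, 67), (124, 66), (125, 65), (126, 65), (127, 65), (128, 65), (129, 64), (130, 64), (131, 64), (132, 64), (133, 64), (134, 63), (135, 63), (136, 62), (137, 62), (138, 61), (139, 56), (140, 40), (141, 31), (142, 31), (143, 30), (144, 30), (145, 30), (146, 30), (147, 30), (148, 29), (149, 29), (150, 29), (151, 29), (152, 29), (153, 28), (154, 28), (155, 28), (156, 28), (157, 32), (158, 49), (159, 56), (160, 56), (161, 55), (162, 54), (163, 47), (164, 34), (165, 27), (166, 27), (167, 27), (168, 43), (169, 50), (170, 40), (171, 29), (172, 27), (173, 29), (174, 44), (175, 49), (176, 37), (177, 28), (178, 28), (179, 33), (180, 45), (181, 45), (182, 34), (183, 28), (184, 28), (185, 38), (186, 47), (187, 39), (188, 30), (189, 29), (190, 36), (191, 75), (192, 87), (193, 86), (194, 86), (195, 86), (196, 86),
[... 939 characters left out ...]
85, 29), (286, 29), (287, 47), (288, 54), (289, 74), (290, 84), (291, 88), (292, 88), (293, 88), (294, 88), (295, 88)]
head rear corners (0,+-42) [[0.0009, 0.0408], [0.0009, -0.043]]
head front corners (35,+-42) [[0.034, 0.0398], [0.034, -0.0413]]
rail rear outer (-150,+-42) [[-0.1481, 0.041], [-0.1481, -0.0433]]
pack front [[-0.0434, 0.0283], [-0.0434, -0.0276]]
ledge front/rear [[-0.091, 0.0001], [-0.0959, 0.0001]]
pack rear top [[-0.1449, 0.03], [-0.1449, -0.0303]]
110 0.0474 -0.0466 0.0001
125 0.047 -0.0603 -0.0
140 0.0459 -0.0741 0.0
155 0.0445 -0.0886 0.0001
161 0.0469 -0.094 0.0001
170 0.0432 -0.1038 0.0001
180 0.0429 -0.1142 0.0002
190 0.0412 -0.1252 0.0002
200 0.0405 -0.1357 -0.0005
```

arm_command --commands '[[[0, 0, 0], [0.002, -0.005, 0.1], -1], [[0, 0, 0], [0.002, -0.005, 0.2], -1], [[0, 0, 0], [0.002, -0.005, 0.2], -1], [[0, 0, 0], [0.002, -0.005, 0.2], -1], [[0, 0, 0], [0.002, -0.005, 0.215], -1], [[0, 0, 0], [0.002, -0.005, 0.225], -1], [[0, 0, 0], [0.002, -0.005, 0.23], -1], [[0, 0, 0], [0.002, -0.005, 0.23], -1]]'

```text
time: 3.02
eef_pos: [0.5117, 0.1161, 0.0664]
tool_rot: [-0.0, 0.98, -0.197, -0.0]
ft_force: [-0.6, 0.8, 0.2]
width: -0.0
grasp_force: 0.0
```

arm_command --commands '[[[0, 0, 0], [0, 0.0015, 0.006], -1], [[0, 0, 0], [0, 0.0015, 0.01], -1], [[0, 0, 0], [0, 0.0015, 0.013], -1], [[0, 0, 0], [0, 0.0015, 0.016], -1], [[0, 0, 0], [0, 0.0015, 0.016], -1]]'

```text
time: 3.65
eef_pos: [0.5115, 0.1152, 0.0569]
tool_rot: [-0.0, 0.98, -0.197, 0.0]
ft_force: [0.3, -0.4, 2.3]
width: -0.0001
grasp_force: 1.9
```

arm_command --commands '[[[0, 0, 0], [0, 0, 0.0015], -1], [[0, 0, 0], [0, 0, 0.003], -1], [[0, 0, 0], [0, 0, 0.004], -1], [[0, 0, 0], [0, 0, 0.004], -1]]'

```text
time: 4.15
eef_pos: [0.512, 0.1151, 0.055]
tool_rot: [-0.0, 0.98, -0.197, 0.001]
ft_force: [1.9, -1.6, 6.8]
width: 0.0002
grasp_force: 3.5
```

arm_command --commands '[[[0, 0, 0], [0, 0, 0.001], -1], [[0, 0, 0], [0, 0, 0.002], -1], [[0, 0, 0], [0, 0, 0.003], -1], [[0, 0, 0], [0, 0, 0.003], -1]]'

```text
time: 4.65
eef_pos: [0.5124, 0.115, 0.054]
tool_rot: [-0.0, 0.98, -0.197, 0.001]
ft_force: [-0.6, -3.6, 18.5]
width: -0.0003
grasp_force: 9.1
```

arm_command --commands '[[[0, 0, 0], [0, 0, 0.001], -1], [[0, 0, 0], [0, 0, 0.001], -1], [[0, 0, 0], [0, 0, 0.001], -1]]'

```text
time: 5.03
eef_pos: [0.5124, 0.115, 0.0539]
tool_rot: [-0.0, 0.98, -0.197, 0.001]
ft_force: [-4.8, -3.8, 27.5]
width: -0.0001
grasp_force: 13.8
```

```bash
cat > look.py <<'E'
import sys
from workcell import env
from h import *
from scipy.spatial.transform import Rotation as Ro
s=env.observe(); w=env.camera("wrist"); q=s["tool_rot"]; Rt=Ro.from_quat([*q[1:],q[0]]).as_matrix(); T=w["T_tool_cam"]
R=(Rt@T[:3,:3]).T; t=-R@(np.array(s["eef_pos"])+Rt@T[:3,3])
P=cloud(w["K"],R,t,w["depth"]).reshape(-1,3); ok=w["depth"].ravel()>0
u=np.array([.922,-.387]);n=np.array([.387,.922]);S=np.array([.611,.0734])
a=(P[:,:2]-S)@u; b=(P[:,:2]-S)@n; g=w["img"].mean(-1).ravel()
print({k:np.round(s[k],4).tolist() for k in("time","eef_pos","ft_force")}, "s_tcp",((s["eef_pos"][:2]-S)@u).round(4),((s["eef_pos"][:2]-S)@n).round(4))
for lo,hi in((-.026,-.02),(.02,.026)):   # strips beside leaf and ledge
    print(lo,[(k,(P[m,2].mean()*1e3).round(1),int(g[m].mean())) for k in range(-140,4,4) for m in [ok&(b>lo)&(b<hi)&(abs(a*1e3-k)<2)&(P[:,2]<.06)] if m.sum()>3])
cv2.imwrite("pics/%s.png"%sys.argv[1],cv2.convertScaleAbs(w["img"][:,:,::-1],alpha=1.4))
E
python3 look.py w2
```

```text
{'time': 5.025, 'eef_pos': [0.5124, 0.115, 0.0539], 'ft_force': [-4.8274, -3.7519, 27.5233]} s_tcp -0.107 0.0002
-0.026 [(-132, np.float64(39.2), 24), (-128, np.float64(39.7), 34), (-124, np.float64(39.8), 34), (-120, np.float64(39.6), 25), (-116, np.float64(39.7), 25), (-112, np.float64(39.5), 26), (-108, np.float64(39.7), 26), (-104, np.float64(39.5), 26), (-100, np.float64(39.7), 26), (-96, np.float64(39.8), 26), (-92, np.float64(39.7), 26), (-88, np.float64(39.7), 26), (-84, np.float64(39.6), 26), (-80, np.float64(39.7), 28), (-76, np.float64(39.7), 31), (-72, np.float64(39.7), 39), (-68, np.float64(39.8), 43), (-64, np.float64(39.8), 46), (-60, np.float64(39.7), 46), (-56, np.float64(39.7), 48), (-52, np.float64(39.8), 49), (-48, np.float64(39.5), 41), (-44, np.float64(27.6), 60), (-40, np.float64(19.8), 121), (-36, np.float64(19.7), 150), (-32, np.float64(19.7), 178), (-28, np.float64(19.8), 178), (-24, np.float64(19.6), 179), (-20, np.float64(19.6), 179), (-16, np.float64(19.6), 179), (-12, np.float64(19.7), 178), (-8, np.float64(19.7), 177), (-4, np.float64(19.7), 177), (0, n
[... 330 characters left out ...]
92, np.float64(39.8), 32), (-88, np.float64(39.6), 30), (-84, np.float64(39.6), 31), (-80, np.float64(39.6), 31), (-76, np.float64(39.8), 32), (-72, np.float64(39.7), 42), (-68, np.float64(39.8), 48), (-64, np.float64(39.7), 50), (-60, np.float64(39.7), 63), (-56, np.float64(39.8), 78), (-52, np.float64(39.9), 80), (-48, np.float64(39.6), 57), (-44, np.float64(27.7), 82), (-40, np.float64(19.7), 178), (-36, np.float64(19.5), 176), (-32, np.float64(19.7), 177), (-28, np.float64(19.7), 177), (-24, np.float64(19.7), 178), (-20, np.float64(19.7), 176), (-16, np.float64(19.7), 177), (-12, np.float64(19.6), 177), (-8, np.float64(19.7), 176), (-4, np.float64(19.8), 174), (0, np.float64(30.3), 108)]
```

The pack lies flat, with its top at 39.7 mm all along, and its front about 45.5 mm short of the stop. I'll push forward while still pressing.

arm_command --commands '[[[0, 0, 0], [0.003, 0, 0], -1], [[0, 0, 0], [0.006, 0, 0], -1], [[0, 0, 0], [0.009, 0, 0], -1], [[0, 0, 0], [0.012, 0, 0], -1], [[0, 0, 0], [0.015, 0, 0], -1], [[0, 0, 0], [0.018, 0, 0], -1]]'

```text
time: 5.82
eef_pos: [0.522, 0.1115, 0.0539]
tool_rot: [-0.001, 0.98, -0.197, 0.001]
ft_force: [-8.8, 3.5, 29.8]
width: -0.0002
grasp_force: 14.6
```

arm_command --commands '[[[0, 0, 0], [0.003, 0, 0], -1], [[0, 0, 0], [0.006, 0, 0], -1], [[0, 0, 0], [0.009, 0, 0], -1], [[0, 0, 0], [0.012, 0, 0], -1], [[0, 0, 0], [0.015, 0, 0], -1], [[0, 0, 0], [0.018, 0, 0], -1], [[0, 0, 0], [0.021, 0, 0], -1]]'

```text
time: 6.7
eef_pos: [0.5324, 0.1072, 0.0539]
tool_rot: [-0.001, 0.98, -0.197, -0.001]
ft_force: [-20.2, 7.8, 37.2]
width: -0.0002
grasp_force: 21.3
```

```bash
python3 look.py w3 | cut -c1-1400
```

```text
{'time': 6.7, 'eef_pos': [0.5324, 0.1072, 0.0539], 'ft_force': [-20.2426, 7.7582, 37.1721]} s_tcp -0.0855 0.0007
-0.026 [(-108, np.float64(39.6), 27), (-104, np.float64(39.7), 29), (-100, np.float64(39.7), 24), (-96, np.float64(39.6), 24), (-92, np.float64(39.7), 24), (-88, np.float64(39.7), 25), (-84, np.float64(39.7), 25), (-80, np.float64(39.5), 25), (-76, np.float64(39.7), 25), (-72, np.float64(39.6), 25), (-68, np.float64(39.6), 25), (-64, np.float64(39.6), 26), (-60, np.float64(39.7), 27), (-56, np.float64(39.7), 29), (-52, np.float64(39.6), 34), (-48, np.float64(39.6), 39), (-44, np.float64(39.7), 41), (-40, np.float64(39.6), 41), (-36, np.float64(39.7), 44), (-32, np.float64(39.7), 46), (-28, np.float64(39.6), 42), (-24, np.float64(30.5), 63), (-20, np.float64(19.7), 120), (-16, np.float64(19.6), 133), (-12, np.float64(19.5), 176), (-8, np.float64(19.6), 177), (-4, np.float64(19.7), 177), (0, np.float64(28.8), 139)]
0.02 [(-108, np.float64(39.7), 48), (-104, np.float64(39.7), 52), (-100, np.float64(39.6), 38), (-96, np.float64(39.7), 40), (-92, np.float64(39.6), 40), (-88, np.float64(39.7), 38), (-84, np.float64(39.7), 36), (-80, np.float64(39.6), 34), (-76, np.float64(39.7), 32), (-72, np.float64(40.1), 34), (-68, np.float64(39.8), 31), (-64, np.float64(39.6), 29), (-60, np.float64(39.6), 30), (-56, np.float64(39.7), 31), (-52, np.float64(39.8), 39), (-48, np.float64(39.8), 51), (-44, np.float64(39.8), 52), (-40, np.float64(39.8), 54), (-36, np.float64(39.8), 73), (-32, np.float64(39.8), 83), (-28, np.float64(39.7), 60), (-24, np.float64(28.9), 88), (-20, np.float64(19.7), 174), (-16, np.float64(19.7), 176), (-12, np.float64(19.5), 177), (-8, np.float64(19.7), 177), (-4, np.float64(19.7), 175), (0, np.float64(26.0), 142)]
```

The pack is still flat at 39.7 mm, its front under the lip and 24.5 mm from the stop. I'll ease the down force slightly and keep pushing.

arm_command --commands '[[[0, 0, 0], [0.003, 0, -0.0005], -1], [[0, 0, 0], [0.006, 0, -0.001], -1], [[0, 0, 0], [0.009, 0, -0.001], -1], [[0, 0, 0], [0.012, 0, -0.001], -1], [[0, 0, 0], [0.015, 0, -0.001], -1], [[0, 0, 0], [0.018, 0, -0.001], -1]]'

```text
time: 7.5
eef_pos: [0.5428, 0.1026, 0.0539]
tool_rot: [-0.001, 0.98, -0.197, -0.0]
ft_force: [-11.2, 4.4, 24.3]
width: -0.0001
grasp_force: 15.0
```

arm_command --commands '[[[0, 0, 0], [0.003, 0, 0], -1], [[0, 0, 0], [0.006, 0, 0], -1], [[0, 0, 0], [0.009, 0, 0], -1], [[0, 0, 0], [0.012, 0, 0], -1], [[0, 0, 0], [0.015, 0, 0], -1], [[0, 0, 0], [0.018, 0, 0], -1], [[0, 0, 0], [0.02, 0, 0], -1]]'

```text
time: 8.38
eef_pos: [0.5539, 0.098, 0.054]
tool_rot: [-0.001, 0.98, -0.197, -0.0]
ft_force: [-12.1, 5.2, 24.4]
width: 0.0001
grasp_force: 14.8
```

arm_command --commands '[[[0, 0, 0], [0.002, 0, 0], -1], [[0, 0, 0], [0.003, 0, 0], -1], [[0, 0, 0], [0.004, 0, 0], -1], [[0, 0, 0], [0.004, 0, 0], -1]]'

```text
time: 8.88
eef_pos: [0.5557, 0.0972, 0.0539]
tool_rot: [-0.001, 0.98, -0.197, -0.0]
ft_force: [-14.3, 6.2, 25.7]
width: 0.0002
grasp_force: 16.1
```

```bash
python3 look.py w4
```

```text
{'time': 8.875, 'eef_pos': [0.5557, 0.0972, 0.0539], 'ft_force': [-14.2698, 6.2227, 25.7115]} s_tcp -0.0602 0.0006
-0.026 [(-84, np.float64(39.7), 22), (-80, np.float64(39.7), 34), (-76, np.float64(39.7), 23), (-72, np.float64(39.7), 23), (-68, np.float64(39.6), 23), (-64, np.float64(39.7), 24), (-60, np.float64(39.8), 24), (-56, np.float64(39.7), 25), (-52, np.float64(39.6), 25), (-48, np.float64(39.7), 26), (-44, np.float64(39.7), 26), (-40, np.float64(39.6), 27), (-36, np.float64(39.6), 28), (-32, np.float64(39.7), 29), (-28, np.float64(39.7), 32), (-24, np.float64(39.8), 39), (-20, np.float64(39.6), 40), (-16, np.float64(39.6), 42), (-12, np.float64(39.6), 43), (-8, np.float64(39.6), 45), (-4, np.float64(39.7), 44), (0, np.float64(39.9), 52)]
0.02 [(-84, np.float64(39.6), 36), (-80, np.float64(39.7), 52), (-76, np.float64(39.6), 36), (-72, np.float64(39.6), 37), (-68, np.float64(39.6), 38), (-64, np.float64(39.7), 38), (-60, np.float64(39.6), 36), (-56, np.float64(39.6), 34), (-52, np.float64(39.6), 32), (-48, np.float64(39.8), 32), (-44, np.float64(40.0), 32), (-40, np.float64(39.6), 30), (-36, np.float64(39.6), 30), (-32, np.float64(39.6), 31), (-28, np.float64(39.6), 34), (-24, np.float64(39.7), 48), (-20, np.float64(39.8), 50), (-16, np.float64(39.7), 51), (-12, np.float64(39.7), 60), (-8, np.float64(39.8), 79), (-4, np.float64(39.7), 67), (0, np.float64(39.8), 65)]
```

arm_command --commands '[[[0, 0, 0], [0.002, 0, 0], -1], [[0, 0, 0], [0.003, 0, 0], -1], [[0, 0, 0], [0.004, 0, 0], -1], [[0, 0, 0], [0.004, 0, 0], -1]]'

```text
time: 9.43
eef_pos: [0.5562, 0.097, 0.0539]
tool_rot: [-0.001, 0.98, -0.197, -0.002]
ft_force: [-32.0, 12.2, 39.4]
width: 0.0002
grasp_force: 25.8
```

Forward force climbed to 34 N with almost no motion, so the pack is against the stop. I'll ease the push off and lift clear.

arm_command --commands '[[[0, 0, 0], [-0.003, 0, 0], -1], [[0, 0, 0], [-0.004, 0, -0.002], -1], [[0, 0, 0], [-0.004, 0, -0.006], -1], [[0, 0, 0], [-0.006, 0, -0.012], -1], [[0, 0, 0], [-0.01, 0, -0.03], -1], [[0, 0, 0], [-0.03, 0, -0.1], -1], [[0, 0, 0], [-0.08, 0, -0.2], -1], [[0, 0, 0], [-0.08, 0, -0.25], -1], [[0, 0, 0], [-0.08, 0, -0.25], -1], [[0, 0, 0], [-0.08, 0, -0.25], -1]]'

```text
time: 10.68
eef_pos: [0.5139, 0.114, 0.2024]
tool_rot: [-0.0, 0.98, -0.197, -0.0]
ft_force: [-0.1, -1.0, 0.1]
width: 0.0002
grasp_force: 0.0
```

```bash
python3 look.py w5
```

```text
{'time': 10.675, 'eef_pos': [0.5139, 0.114, 0.2024], 'ft_force': [-0.0893, -0.9952, 0.1271]} s_tcp -0.1052 -0.0001
-0.026 [(-140, np.float64(19.6), 88), (-136, np.float64(19.5), 88), (-132, np.float64(19.4), 87), (-128, np.float64(19.6), 85), (-124, np.float64(19.4), 85), (-120, np.float64(19.5), 85), (-116, np.float64(19.7), 86), (-112, np.float64(19.5), 87), (-108, np.float64(19.7), 85), (-104, np.float64(19.6), 65), (-96, np.float64(39.8), 42), (-92, np.float64(39.8), 45), (-88, np.float64(39.5), 46), (-84, np.float64(39.8), 42), (-80, np.float64(39.7), 41), (-76, np.float64(39.3), 32), (-72, np.float64(39.7), 32), (-68, np.float64(39.7), 32), (-64, np.float64(39.7), 33), (-60, np.float64(39.5), 33), (-56, np.float64(39.6), 34), (-52, np.float64(39.7), 35), (-48, np.float64(39.8), 36), (-44, np.float64(39.5), 36), (-40, np.float64(39.5), 38), (-36, np.float64(39.7), 40), (-32, np.float64(39.7), 49), (-28, np.float64(39.8), 52), (-24, np.float64(39.6), 61), (-20, np.float64(39.8), 63), (-16, np.float64(39.8), 63), (-12, np.float64(39.8), 65), (-8, np.float64(39.7), 61), (-4, np.flo
[... 370 characters left out ...]
7), 54), (-92, np.float64(39.9), 68), (-88, np.float64(39.7), 67), (-84, np.float64(39.9), 64), (-80, np.float64(39.7), 63), (-76, np.float64(39.5), 35), (-72, np.float64(39.6), 35), (-68, np.float64(39.6), 35), (-64, np.float64(39.5), 36), (-60, np.float64(39.6), 37), (-56, np.float64(39.7), 45), (-52, np.float64(39.5), 50), (-48, np.float64(40.0), 56), (-44, np.float64(40.1), 56), (-40, np.float64(39.7), 52), (-36, np.float64(39.5), 53), (-32, np.float64(39.6), 54), (-28, np.float64(39.4), 56), (-24, np.float64(40.0), 81), (-20, np.float64(40.0), 78), (-16, np.float64(39.4), 79), (-12, np.float64(39.8), 80), (-8, np.float64(39.9), 81), (-4, np.float64(39.8), 67), (0, np.float64(39.6), 61)]
```

View pics/w5.png

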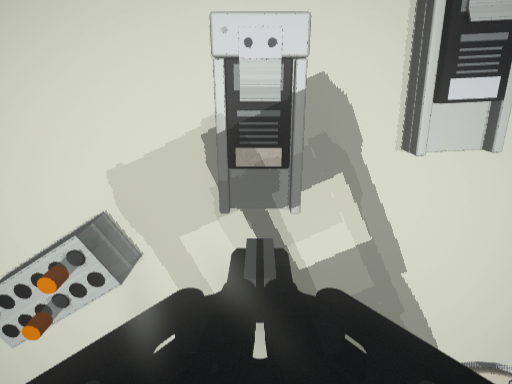

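The pack is home. Its front meets the head at row 57, the leaf bears on top of it, it's flat at 39.7 mm, and its rear is about 100 mm from the stop. The gripper is well clear and the force reading is back near zero.

```bash
python3 -c "
from workcell import env
print(env.sign_off())"
```

```text
the job is handed in; nothing more can be done
None
```

The loose pack was pressed flat, pushed under the leaf spring until it met the end stop, and left lying flat with the arm clear; the job was handed in at about 10.7 s.

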